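# Lay out four printed parts on their silhouette cards

## Task

Lay out the four 3D-printed parts for assembly: carry each one (orange dial, blue housing, yellow bar, red cross handle) to the white card that shows its black silhouette, and set it down gently, upright and centred on the silhouette, turned so that it covers the shape. Leave the white owl and the blue tape roll where they are.

Things in the scene. Friction and masses are not known exactly. Their poses are not given: they have to be found in the camera images.
- dial: Orange 3D-printed round dial knob, 46 mm diameter, 32 mm high, straight-sided to 26 mm, then tapering slightly; about 50 g. The green cutting mat under everything is 2 mm thick, so its top is at z = 0.002 m. Stands on the mat at the start. Origin: centre of the underside; z up.
- cover: Blue 3D-printed square housing, 50 x 50 mm, 26 mm high, solid, about 60 g; x and y are along its sides (looks the same at each quarter turn). Stands on the mat at the start. Origin: centre of the underside; z up.
- bar: Yellow 3D-printed bar with two black screw holes in the top, 84 mm long (x) by 26 mm wide (y), 24 mm high, about 60 g. Stands on the mat at the start. Origin: centre of the underside; z up.
- cross: Red 3D-printed cross handle: four arms making a plus sign 72 mm across (arms along x and y, each 20 mm wide, 12 mm high), with a square post in the middle, 24 x 24 mm, sides along x and y, top 40 mm above the underside; about 60 g. The post is the place to grip. Stands on the mat at the start. Origin: centre of the underside; z up.
- pad_dial: White square card, 100 x 100 mm, 3 mm thick, fixed flat on the mat (its top at z = 0.005 m). Printed black on it, in the middle, is the silhouette of the round dial, 3 mm larger than the part all round: a disc of 52 mm diameter. Origin: centre of the underside; z up; x and y along the card's edges.
- pad_cover: White square card, 100 x 100 mm, 3 mm thick, fixed flat on the mat (its top at z = 0.005 m). Printed black on it, in the middle, is the silhouette of the square housing, 3 mm larger than the part all round: a square of 56 mm with its sides along x and y. Origin: centre of the underside; z up; x and y along the card's edges.
- pad_bar: White square card, 100 x 100 mm, 3 mm thick, fixed flat on the mat (its top at z = 0.005 m). Printed black on it, in the middle, is the silhouette of the bar, 3 mm larger than the part all round: an oblong 90 mm long in x and 32 mm wide in y. Origin: centre of the underside; z up; x and y along the card's edges.
- pad_cross: White square card, 100 x 100 mm, 3 mm thick, fixed flat on the mat (its top at z = 0.005 m). Printed black on it, in the middle, is the silhouette of the cross handle, 3 mm larger than the part all round: a plus sign 78 mm across with arms 26 mm wide along x and y. Origin: centre of the underside; z up; x and y along the card's edges.
- owl: White owl figure with a rounded body, loose, 60 mm diameter, 84 mm high (its ears reach 87 mm), about 250 g. Not to be moved. Origin: centre of the underside; z up.
- tape: Roll of light blue tape lying flat, loose, 84 mm outside and 64 mm inside diameter, 24 mm high. Not to be moved. Origin: centre of the underside; z up.
Things that resemble listed ones, but are neither listed nor needed, are in the scene too. Leave any grey or pink look-alike of the cover alone. Of the things shaped like the dial, the orange one is meant.

How it is judged:
By the outcome, as a careful person would: the job done as asked, in the order asked, and still so for the second after the job is handed in, with the robot touching nothing.
It also fails if it takes over 109 s, if anything falls off the work surface, if the arm or the gripper's body presses on something with over 40 N, if the wrist force passes 120 N, or if a joint passes its speed limit or range.

## Robot

A 6-joint arm with a two-finger parallel gripper is mounted at the origin on the work surface. World frame = base frame: x ahead of the robot, y to its left, z up, the work surface at z = 0. Lengths are in mm, angles in rad, forces in N, time in s.
With the tool pointing down it reaches from about 350 to 875 mm from the base axis. Payload 4.2 kg.
Tool frame: the origin (TCP) lies between the finger pads; the fingertips stand 25 mm ahead of it and the grasp point (between the pads) lies 6 mm ahead of it; z points along the fingers, y is the line along which they close (so a half turn about z gives the same grasp; the last joint's range is limited). The gripper opens to 85 mm and grips with 20 to 120 N. Pads are 22 mm wide; open, the fingers measure 114 mm over their backs; the gripper's body (76 mm by 85 mm) begins 54 mm behind the grasp point. The pads swing forward as they close: fully open they stand 13 mm farther back than shut.
Start: joints at [-1.078, 0.385, 0.008, 0, -1.194, -0.259], TCP at [144.815, -607.97, 256.312] pointing down, gripper open.
Joint ranges: [-3.14, 3.14], [-1.21, 2.06], [-1.07, 1.41], [-3.16, 2.05], [-2.99, -0.16], [-3.1, 3.1]. Speed limits (rad/s): [2.79, 2.79, 3.14, 3.14, 3.14, 3.14].

## Interface

Orientations are given as a unit quaternion [x, y, z, w].
In Python, from bench import arm gives the robot as it stands.
- The arm moves only by the shell command python3 -m pendant 'ROWS'. ROWS is JSON, a list of rows, each a list of 7 numbers: the shift along the tool's x, y, z in m, then the turn, a rotation vector about the tool's x, y, z in degrees, then the finger opening in m, from 0 to 0.0854. In form: [[x, y, z, wx, wy, wz, fingers], ...]. A call has 1 to 12 rows; each row shifts and turns the commanded pose from where the row before left it, along the tool's axes as they then stand; what a row does not reach is not made up. A row lasts 1/10 s, in which the tool goes at most 50 mm and 8.59 degrees, less where a joint would pass 70% of its speed; a pose out of reach is approached as far as the arm can. A call is refused whole if a number of a shift passes 0.05 or a number of a turn 8.59, either way. A call with a gripper value outside its range is refused whole. The fingers move at their own pace and stop on an object; the grip force is fixed at half the most. Time passes only in rows, so rows that do not move let the fingers close. It gives the time, the measured TCP pose, the force, the opening and the grip force at its end, in the units of the state.
- arm.read_state(): the state, without advancing time (a new reading comes with each control period).
- arm.get_image(name): name is "scene" or "top"; returns a dict with "image" (420x560x3 uint8, red, green, blue), "fx", "fy", "cx", "cy" (pixels), "xyz" and "rotation" of the camera in the world. Camera axes: x right, y down, z forward; pixel columns grow to the right and rows downward; lengths in mm; the calibration is good to about 2 mm. A picture is of the moment at which its call begins. There is no depth.
- arm.job_done(): hands the job in; it is judged then, once.
The state is a dict: "clock": time; "joints": joint angles; "joint_vel": joint speeds; "joint_efforts": joint torques, N m; "position": TCP position; "ee_rot": TCP orientation; "contact_force": force on the tool from outside, world axes, zero at the start; "wrist_torque": the same for the moment, N m; "gripper_width": finger opening in mm; "grasp_force": force on a finger pad.
Only numpy, scipy, OpenCV 4.12 (cv2) and the standard library are available. Lean on these libraries where they do the work, as an engineer would, in place of code of your own. Each camera call takes 0.05 s, during which the arm holds its last target. There are 200 camera calls.

## Working session

There is one attempt and no reset: what is moved stays moved. The work goes in short steps, Python scripts to look and compute and a shell command to move; the robot and the scene stay as the last step left them, time stands still between calls to the robot, and variables do not carry over. Pictures are saved under pics/ and viewed, at most 14 in all, crops included, and the job is handed in when it is done.

```bash
mkdir -p pics; ls
python3 - <<'E'
from bench import arm
import cv2,pickle
d={}
for n in("scene","top"):
    r=arm.get_image(n);d[n]=r
    cv2.imwrite(f"pics/{n}0.png",r["image"][:,:,::-1])
    print(n,r["fx"],r["fy"],r["cx"],r["cy"],r["xyz"],r["rotation"])
pickle.dump(d,open("im0.pkl","wb"))
s=arm.read_state();print(s)
E
```

```text
pics
scene 477.0144848313545 477.0144848313545 278.7969372724512 207.25225215322774 [1184.74520601 -647.58293904  682.49054975] [ 0.8283551   0.32787437 -0.17714866 -0.41826377]
top 513.6235873439803 513.6235873439803 277.96512344558647 204.88495453811004 [ 313.64862871    3.83802421 1356.3476274 ] [ 0.70534139 -0.70210882  0.06801515 -0.07007617]
{'clock': 0.1, 'joints': array([-1.07836552e+00,  3.85466664e-01,  6.76005130e-03, -4.54875181e-04,
       -1.19395729e+00, -2.58567696e-01]), 'joint_vel': array([-0.00091783, -0.00248196,  0.00437738,  0.00216262, -0.0003476 ,
       -0.0010366 ]), 'joint_efforts': array([-8.86082307e-05, -3.93319452e+01,  1.88930994e+01,  4.19794366e+00,
       -2.59391178e-03,  8.14231754e-06]), 'position': array([ 144.73401332, -607.53158304,  255.33484481]), 'ee_rot': array([-1.16581898e-01,  9.93180620e-01,  9.46253839e-04, -1.45783221e-04]), 'contact_force': array([-0.240045  , -0.08784264,  0.15259143]), 'wrist_torque': array([-0.00173277, -0.01558416,  0.02393944]), 'grasp_force': 0.0, 'gripper_width': 85.20446022809715}
```

View pics/scene0.png

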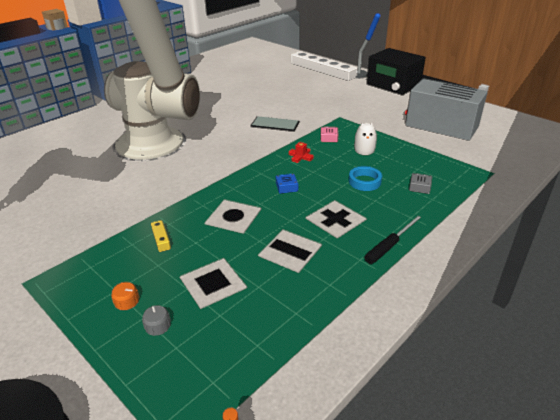

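View pics/top0.png

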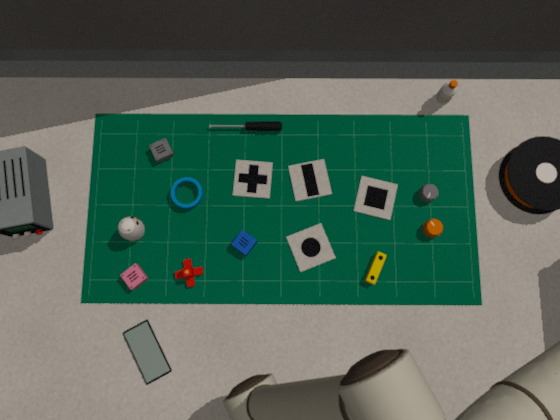

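The dial candidates are as follows.
- **Orange knob:** top (433,228), scene (124,296).
- **Grey knob:** top (430,192), scene (155,320).
- **Orange-capped bottle:** top (453,85), scene (230,415). It stands off the mat.
- **Orange/black reel:** top (540,175).

Only the first is a round orange knob on the mat. The blue cover is at top (244,242). Its grey look-alike is at (161,151) and its pink one at (134,277).

The pads in the top view are dial (311,247), cover (376,198), bar (310,180) and cross (253,179). Next I measure, with a confirming crop.

```bash
cat > h.py <<'E'
import numpy as np,cv2
from scipy.spatial.transform import Rotation as Ro
U=4
def ray(c,p):
    p=np.atleast_2d(p).astype(float)
    d=np.c_[(p[:,0]-c["cx"])/c["fx"],(p[:,1]-c["cy"])/c["fy"],np.ones(len(p))]
    return np.asarray(c["xyz"]),d@Ro.from_quat(c["rotation"]).as_matrix().T
def plane(c,p,z):
    o,d=ray(c,p);return (o+d*((z-o[2])/d[:,2])[:,None])[:,:2]
def tri(c1,p1,c2,p2):
    o1,d1=ray(c1,p1);o2,d2=ray(c2,p2);a,b=d1[0]/np.linalg.norm(d1[0]),d2[0]/np.linalg.norm(d2[0])
    s=np.linalg.lstsq(np.c_[a,-b],o2-o1,rcond=None)[0]
    P,Q=o1+a*s[0],o2+b*s[1];return (P+Q)/2,np.linalg.norm(P-Q)
def mask(c,col):
    im=cv2.resize(c["image"],None,fx=U,fy=U,interpolation=cv2.INTER_CUBIC).astype(int)
    r,g,b=im[...,0],im[...,1],im[...,2]
    m={"orange":(r-b>70)&(g>.3*r)&(g<.62*r),"yellow":(r-b>70)&(g>.62*r)&(r-g>-20)&(r>90),"red":(r>90)&(g<.3*r)&(b<.35*r),
       "blue":(b-r>50)&(b-g>45),"card":(abs(r-g)<35)&((r+g+b)>330)&(abs(r-b)<45),"dark":(r+g+b<120)&(g-r<30)}[col]
    return m.astype(np.uint8)
def blob(c,col,near,fill=True):  # contour (px) nearest to pixel
    cs,_=cv2.findContours(mask(c,col),cv2.RETR_EXTERNAL,cv2.CHAIN_APPROX_NONE)
    cs=[k for k in cs if cv2.contourArea(k)>60*U*U/2]
    def dist(k):
        M=cv2.moments(k);return np.hypot(M["m10"]/M["m00"]/U-near[0],M["m01"]/M["m00"]/U-near[1])
    k=min(cs,key=dist);return (k[:,0]+.5)/U-.5
def cen(k):
    h=cv2.convexHull(k.astype(np.float32));M=cv2.moments(h);return np.array([M["m10"],M["m01"]])/M["m00"]
def rect(c,k,z):
    r=cv2.minAreaRect(plane(c,k,z).astype(np.float32));return np.round(r[0],1),np.round(r[1],1),round(r[2],1)
E
python3 - <<'E'
from h import *
import pickle
D=pickle.load(open("im0.pkl","rb"));T,S=D["top"],D["scene"]
for n,col,t,s,z in [("dial","orange",(433,228),(124,296),17),("cover","blue",(244,242),(287,183),15),("bar","yellow",(376,268),(160,236),14),("cross","red",(188,272),(302,153),8),
 ("pdial","card",(311,247),(233,216),5),("pcover","card",(376,198),(213,282),5),("pbar","card",(310,180),(290,251),5),("pcross","card",(253,179),(336,218),5),
 ("sdial","dark",(311,247),(233,216),5),("scover","dark",(376,198),(213,282),5),("sbar","dark",(310,180),(290,251),5),("scross","dark",(253,179),(336,218),5)]:
    a,b=blob(T,col,t),blob(S,col,s);P,g=tri(T,cen(a),S,cen(b))
    print(n,cen(a).round(1),cen(b).round(1),"tri",P.round(1),"gap",g.round(1),"Tpl",plane(T,cen(a),z)[0].round(1),"rectT",*rect(T,a,z),"rectS",*rect(S,b,z))
i=T["image"]
o=[cv2.resize(i[y-25:y+25,x-25:x+25],(250,250),interpolation=cv2.INTER_CUBIC) for x,y in((433,228),(430,192),(453,92),(244,242),(188,272),(311,247))]
cv2.imwrite("pics/crop1.png",np.vstack([np.hstack(o[:3]),np.hstack(o[3:])])[:,:,::-1])
E
```

```text
dial [432.7 227.5] [124.6 295.6] tri [ 520.6 -399.3   15.9] gap 1.0 Tpl [ 520.2 -399.5] rectT [ 520.2 -399.6] [44.6 50.7] 19.1 rectS [ 520.8 -398.2] [47.5 75.4] 70.1
cover [243.6 242.1] [286.6 183. ] tri [479.8  98.6  13.8] gap 0.9 Tpl [479.3  98.2] rectT [479.6  98.2] [50.4 49.3] 53.9 rectS [480.2  99.2] [52.9 85.6] 51.9
bar [375.8 267.4] [160.3 235.7] tri [ 415.6 -245.9   12.6] gap 2.4 Tpl [ 414.9 -246.7] rectT [ 415.2 -246.9] [27.6 85.8] 65.9 rectS [ 415.4 -244.2] [ 27.7 112.1] 65.5
cross [188.6 272.4] [300.5 153. ] tri [400.5 240.7  11.7] gap 1.8 Tpl [400.1 240.7] rectT [400.2 240.6] [61.  60.9] 56.4 rectS [389.7 249.3] [ 62.2 105.9] 55.5
pdial [310.4 247. ] [232.7 215.9] tri [469.  -77.8   1.1] gap 0.5 Tpl [468.4 -77.8] rectT [468.9 -77.8] [100.9 101.2] 22.1 rectS [471.5 -78.8] [103.6 106.3] 22.0
pcover [375.5 197.3] [212.3 282.6] tri [ 604.6 -254.1    0.8] gap 0.8 Tpl [ 603.4 -253.6] rectT [ 603.9 -253.6] [101.1 100.9] 76.1 rectS [ 606.3 -254. ] [102.7 104.9] 76.1
pbar [309.5 179.5] [289.8 250.3] tri [652.9 -76.8   0.7] gap 0.3 Tpl [651.8 -76.7] rectT [652.3 -76.7] [100.6 100.6] 11.8 rectS [654.4 -78.2] [102.9 105.1] 11.6
pcross [252.4 178.5] [335.6 218.5] tri [655.4  78.7   0.8] gap 0.7 Tpl [654.1  78.2] rectT [654.6  78.1] [100.8 100.8] 85.4 rectS [657.   76.3] [105.1 105. ] 85.8
sdial [310.4 246.9] [233.  214.9] tri [469.2 -77.3   4. ] gap 1.3 Tpl [468.6 -77.8] rectT [468.7 -77.4] [47.4 46.5] 44.7 rectS [470.3 -77.6] [46.5 44.8] 65.2
scover [375.4 197.2] [212.2 281.3] tri [ 604.  -253.5    3.6] gap 0.8 Tpl [ 603.5 -253.5] rectT [ 603.6 -253.6] [52.3 52.4] 76.2 rectS [ 605.  -253.3] [52.7 52. ] 76.2
sbar [309.6 179.5] [290.4 249.2] tri [652.9 -76.1   3.2] gap 2.0 Tpl [651.7 -76.8] rectT [652.  -76.8] [86.4 28.4] 11.8 rectS [653.8 -76.7] [85.9 27.8] 11.6
scross [252.3 178.4] [335.6 217.6] tri [655.   78.8   3.1] gap 1.0 Tpl [654.1  78.3] rectT [654.1  78.4] [66.2 66.3] 40.8 rectS [656.  78.] [64.4 64. ] 40.7
```

View pics/crop1.png

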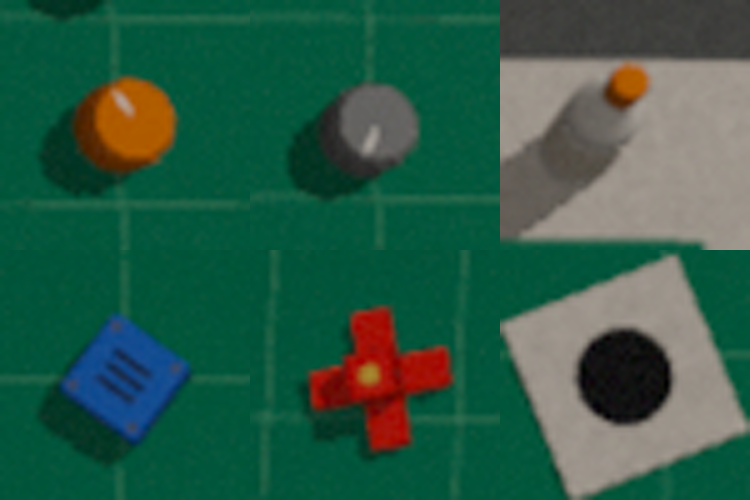

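The crop confirms the target: (433,228) is the orange knob, (430,192) is grey, and (453,92) is a bottle with an orange cap. The card and silhouette centres agree, and heights come out 1–2 mm low against the text, which is fine. Next I refine the cross angle from its arm tips and work out the first move.

```bash
cat >> h.py <<'E'
def go(x,y,z,phi):  # shift in present tool axes (mm), then turn (deg) to tool-down with closing line at phi
    from bench import arm
    s=arm.read_state();R=Ro.from_quat(s["ee_rot"]);p=np.asarray(s["position"])
    a=np.radians(phi);ty=np.array([np.cos(a),np.sin(a),0]);tz=np.array([0,0,-1.]);
    if R.as_matrix()[:,1]@ty<0: ty=-ty
    T=Ro.from_matrix(np.c_[np.cross(ty,tz),ty,tz])
    print("t",round(s["clock"],1),"pos",p.round(1),"w",round(s["gripper_width"],1),"f",round(s["grasp_force"],1),"j6",s["joints"][5].round(2))
    print("shift now",R.inv().apply(np.array([x,y,z])-p).round(1),"turn",(R.inv()*T).as_rotvec(degrees=True).round(1),"shift after turn",T.inv().apply(np.array([x,y,z])-p).round(1))
E
python3 - <<'E'
from h import *
import pickle
T=pickle.load(open("im0.pkl","rb"))["top"]
for n,col,px,z,rm in(("cross","red",(188,272),10,28),("scross","dark",(253,179),5,26)):
    q=plane(T,blob(T,col,px),z);c=plane(T,cen(blob(T,col,px)),z)[0];v=q-c;r=np.hypot(*v.T);v=v[r>rm]
    print(n,c.round(1),np.degrees(np.angle(np.sum(np.exp(4j*np.arctan2(v[:,1],v[:,0])))))/4)
go(520.3,-399.5,100,103.4)
E
```

```text
cross [400.  240.3] 11.215801104277851
scross [654.1  78.3] -4.469137251571293
t 0.1 pos [ 144.7 -607.5  255.3] w 85.2 f 0.0 j6 -0.26
shift now [-413.5  115.1  155.5] turn [ 0.1 -0.  -0. ] shift after turn [-413.6  115.3  155.3]
```

```bash
python3 -m pendant '[[-0.035,0.01,0.005,0,0,0,0.085],[-0.035,0.01,0.005,0,0,0,0.085],[-0.035,0.01,0.010,0,0,0,0.085],[-0.035,0.01,0.015,0,0,0,0.085],[-0.035,0.01,0.015,0,0,0,0.085],[-0.035,0.01,0.015,0,0,0,0.085],[-0.035,0.01,0.015,0,0,0,0.085],[-0.035,0.01,0.015,0,0,0,0.085],[-0.035,0.01,0.015,0,0,0,0.085],[-0.035,0.01,0.015,0,0,0,0.085],[-0.035,0.01,0.015,0,0,0,0.085],[-0.0285,0.005,0.015,0,0,0,0.085]]'; python3 -m pendant '[[0,0,0,0,0,0,0.085],[0,0,0,0,0,0,0.085]]'; python3 -c "
from h import *
go(520.3,-399.5,27,103.4)"
```

```text
clock: 1.3
position: [521.8, -398.8, 100.2]
ee_rot: [-0.117, 0.993, 0.0, -0.0]
contact_force: [0.7, -0.9, -0.3]
gripper_width: 84.9
grasp_force: 0.0
clock: 1.5
position: [520.4, -399.6, 100.2]
ee_rot: [-0.117, 0.993, 0.001, -0.001]
contact_force: [0.0, 0.4, 0.1]
gripper_width: 85.1
grasp_force: 0.0
t 1.5 pos [ 520.4 -399.6  100.2] w 85.1 f 0.0 j6 -0.93
shift now [-0.1  0.1 73.2] turn [ 0.1 -0.1  0.1] shift after turn [ 0.   0.2 73.2]
```

```bash
python3 -m pendant '[[0,0,0.025,0,0,0,0.085],[0,0,0.025,0,0,0,0.085],[0,0,0.015,0,0,0,0.085],[0,0,0.008,0,0,0,0.085],[0,0,0,0,0,0,0.085],[0,0,0,0,0,0,0.03],[0,0,0,0,0,0,0.03],[0,0,0,0,0,0,0.03],[0,0,0,0,0,0,0.03],[0,0,0,0,0,0,0.03],[0,0,0,0,0,0,0.03],[0,0,0,0,0,0,0.03]]'; python3 -m pendant '[[0,0,-0.01,0,0,0,0.03],[0,0,-0.03,0,0,0,0.03],[0,0,-0.03,0,0,0,0.03],[0,0,0,0,0,0,0.03]]'
python3 - <<'E'
from h import *
from bench import arm
go(468.7,-77.7,97,103.4)
r=arm.get_image("scene");cv2.imwrite("pics/s1.png",r["image"][:,:,::-1])
E
```

```text
clock: 2.7
position: [521.4, -400.7, 30.0]
ee_rot: [-0.117, 0.993, -0.001, 0.001]
contact_force: [-0.7, 1.5, 6.3]
gripper_width: 44.1
grasp_force: 61.6
clock: 3.1
position: [522.9, -401.7, 103.6]
ee_rot: [-0.117, 0.993, -0.003, 0.004]
contact_force: [0.7, -0.9, 0.1]
gripper_width: 44.2
grasp_force: 61.3
t 3.1 pos [ 522.9 -401.7  103.6] w 44.2 f 61.3 j6 -0.93
shift now [-22.7 327.8   4.6] turn [-0.4  0.4  0.1] shift after turn [-22.4 327.8   6.6]
```

View pics/s1.png

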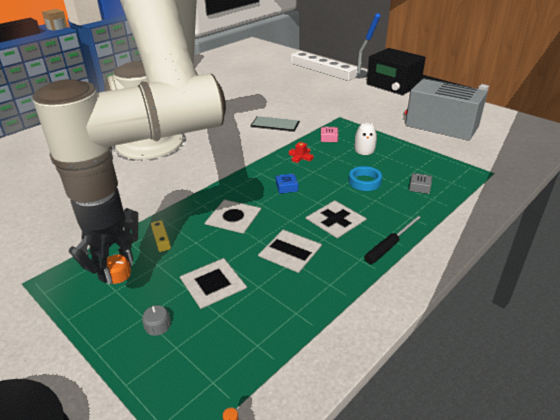

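The orange dial is lifted in the fingers at (116,270). The TCP ended 3 mm high with 6 N upward, so I let the arm settle and check for an offset before moving on.

```bash
python3 -m pendant '[[0,0,0,0,0,0,0.03],[0,0,0,0,0,0,0.03],[0,0,0,0,0,0,0.03]]'
python3 - <<'E'
from h import *
from bench import arm
go(468.7,-77.7,97,103.4)
r=arm.get_image("scene")
k=blob(r,"orange",(118,268));print(np.ptp(k,axis=0),cen(k))
cv2.imwrite("pics/s2.png",cv2.resize(r["image"][180:320,40:220],None,fx=4,fy=4,interpolation=cv2.INTER_CUBIC)[:,:,::-1])
E
```

```text
clock: 3.45
position: [519.7, -400.0, 97.0]
ee_rot: [-0.117, 0.993, 0.001, -0.001]
contact_force: [-0.1, -0.2, 0.0]
gripper_width: 44.2
grasp_force: 61.2
t 3.5 pos [ 519.7 -400.    97. ] w 44.2 f 61.2 j6 -0.93
shift now [-25.  325.3   0.5] turn [ 0.1 -0.1 -0. ] shift after turn [-25.  325.3  -0. ]
[23.25 28.25] [118.67046511 269.50612701]
```

View pics/s2.png

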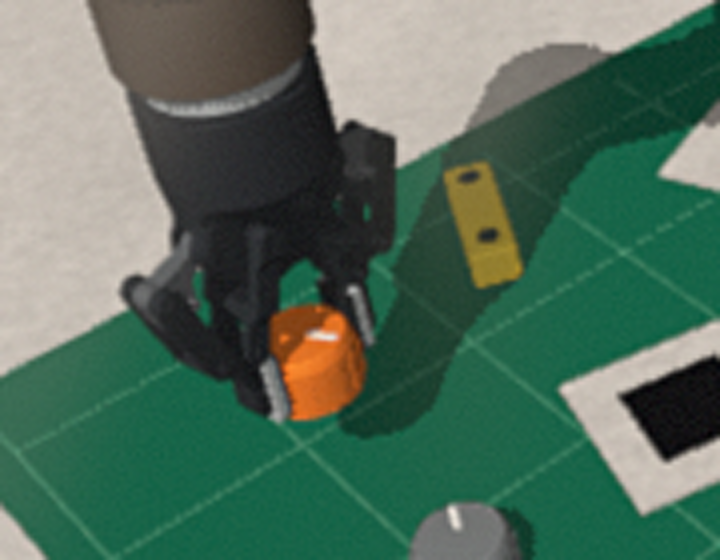

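The dial hangs upright in the grip and the arm has settled. Carrying it to its card.

```bash
python3 -m pendant '[[-0.002,0.02,0,0,0,0,0.03],[-0.003,0.035,0,0,0,0,0.03],[-0.003,0.035,0,0,0,0,0.03],[-0.003,0.035,0,0,0,0,0.03],[-0.003,0.035,0,0,0,0,0.03],[-0.003,0.035,0,0,0,0,0.03],[-0.003,0.035,0,0,0,0,0.03],[-0.002,0.035,0,0,0,0,0.03],[-0.002,0.035,0,0,0,0,0.03],[-0.001,0.0253,0,0,0,0,0.03],[0,0,0,0,0,0,0.03],[0,0,0,0,0,0,0.03]]'; python3 -m pendant '[[0,0,0.01,0,0,0,0.03],[0,0,0.02,0,0,0,0.03],[0,0,0.02,0,0,0,0.03],[0,0,0.01,0,0,0,0.03],[0,0,0,0,0,0,0.03],[0,0,0,0,0,0,0.03],[0,0,0,0,0,0,0.03]]';python3 -c "
from h import *
go(468.7,-77.7,33,103.4)"
```

```text
clock: 4.7
position: [469.5, -77.7, 98.3]
ee_rot: [-0.117, 0.993, -0.0, -0.0]
contact_force: [0.2, -1.2, -0.7]
gripper_width: 43.9
grasp_force: 61.3
clock: 5.4
position: [470.0, -78.2, 38.9]
ee_rot: [-0.117, 0.993, -0.0, 0.001]
contact_force: [0.1, 0.1, -1.4]
gripper_width: 44.2
grasp_force: 61.3
t 5.4 pos [470.  -78.2  38.9] w 44.2 f 61.3 j6 -1.51
shift now [1.2 0.8 5.9] turn [-0.   0.1 -0. ] shift after turn [1.2 0.8 5.9]
```

```bash
python3 -m pendant '[[0.0012,0.0008,0.002,0,0,0,0.03],[0,0,0.002,0,0,0,0.03],[0,0,0.001,0,0,0,0.03],[0,0,0,0,0,0,0.03],[0,0,0,0,0,0,0.03]]'; python3 -m pendant '[[0,0,0.001,0,0,0,0.03],[0,0,0.001,0,0,0,0.03],[0,0,0,0,0,0,0.03],[0,0,0,0,0,0,0.03]]'
```

```text
clock: 5.9
position: [468.1, -77.5, 33.3]
ee_rot: [-0.117, 0.993, -0.0, 0.0]
contact_force: [-0.1, 0.5, -0.2]
gripper_width: 44.1
grasp_force: 61.3
clock: 6.3
position: [468.2, -77.5, 32.9]
ee_rot: [-0.117, 0.993, -0.0, 0.0]
contact_force: [-4.4, 1.6, 13.8]
gripper_width: 44.0
grasp_force: 62.7
```

```bash
python3 -m pendant '[[0,0,-0.001,0,0,0,0.03],[0,0,0,0,0,0,0.03],[0,0,0,0,0,0,0.05],[0,0,0,0,0,0,0.06],[0,0,0,0,0,0,0.085],[0,0,0,0,0,0,0.085],[0,0,-0.01,0,0,0,0.085],[0,0,-0.03,0,0,0,0.085],[0,0,-0.05,0,0,0,0.085],[0,0,0,0,0,0,0.085],[0,0,0,0,0,0,0.085]]'; python3 -c "
from h import *
go(479.5,98.3,110,143.9)"
```

```text
clock: 7.4
position: [468.7, -77.4, 124.1]
ee_rot: [-0.117, 0.993, 0.0, 0.002]
contact_force: [-0.6, 0.3, -0.3]
gripper_width: 84.9
grasp_force: 0.0
t 7.4 pos [468.7 -77.4 124.1] w 84.9 f 0.0 j6 -1.52
shift now [-51.1 168.4  14.3] turn [ -0.1   0.2 -40.5] shift after turn [-148.3   94.8   14.1]
```

```bash
python3 -m pendant '[[-0.0085,0.028,0.0024,0,0,0,0.085],[-0.0085,0.028,0.0024,0,0,0,0.085],[-0.0085,0.028,0.0024,0,0,0,0.085],[-0.0085,0.028,0.0024,0,0,0,0.085],[-0.0085,0.028,0.0024,0,0,0,0.085],[-0.0085,0.028,0.0024,0,0,0,0.085],[0,0,0,0,0,-8.1,0.085],[0,0,0,0,0,-8.1,0.085],[0,0,0,0,0,-8.1,0.085],[0,0,0,0,0,-8.1,0.085],[0,0,0,0,0,-8.1,0.085],[0,0,0,0,0,0,0.085]]'; python3 -m pendant '[[0,0,0,0,0,0,0.085],[0,0,0,0,0,0,0.085]]';python3 - <<'E'
from h import *
from bench import arm
go(479.5,98.3,29,143.9)
for n in("scene","top"):
    r=arm.get_image(n);cv2.imwrite(f"pics/{n}3.png",r["image"][:,:,::-1])
    try:
        k=blob(r,"orange",{"scene":(233,206),"top":(311,247)}[n]);print(n,cen(k),plane(r,cen(k),20))
    except Exception as e:print(e)
E
```

```text
clock: 8.6
position: [477.8, 97.2, 106.8]
ee_rot: [-0.453, 0.892, 0.0, -0.001]
contact_force: [-0.4, -0.4, -0.4]
gripper_width: 85.0
grasp_force: 0.0
clock: 8.8
position: [478.4, 97.5, 107.4]
ee_rot: [-0.452, 0.892, 0.0, -0.001]
contact_force: [0.3, -1.0, -0.8]
gripper_width: 85.1
grasp_force: 0.0
t 8.8 pos [478.4  97.5 107.4] w 85.1 f 0.0 j6 -1.17
shift now [-1.4 -0.5 78.4] turn [ 0.  -0.1 -0.1] shift after turn [-1.3 -0.4 78.4]
scene [232.32329233 209.98605723] [[470.89649487 -78.48418339]]
top [310.74625787 246.61422866] [[467.76196026 -77.6957117 ]]
```

View pics/scene3.png

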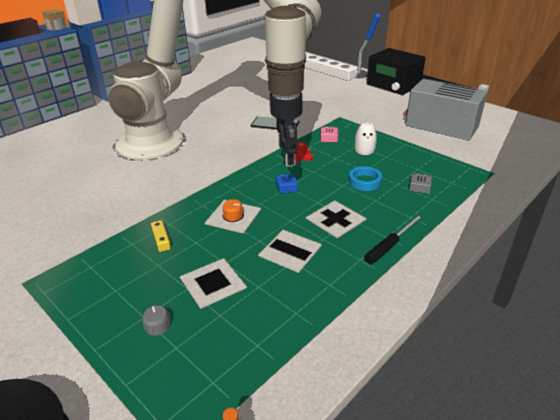

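The dial stands on its card, with its centre within 1 mm of the silhouette's. Now the cover.

```bash
python3 -m pendant '[[-0.0013,-0.0004,0.025,0,0,0,0.085],[0,0,0.025,0,0,0,0.085],[0,0,0.018,0,0,0,0.085],[0,0,0.009,0,0,0,0.085],[0,0,0,0,0,0,0.085],[0,0,0,0,0,0,0.085],[0,0,0,0,0,0,0.03],[0,0,0,0,0,0,0.03],[0,0,0,0,0,0,0.03],[0,0,0,0,0,0,0.03],[0,0,0,0,0,0,0.03],[0,0,0,0,0,0,0.03]]'; python3 -m pendant '[[0,0,-0.01,0,0,0,0.03],[0,0,-0.025,0,0,0,0.03],[0,0,-0.03,0,0,0,0.03],[0,0,-0.01,0,0,0,0.03],[0,0,0,0,0,0,0.03],[0,0,0,0,0,0,0.03],[0,0,0,0,0,0,0.03]]'
python3 - <<'E'
from h import *
from bench import arm
go(603.6,-253.6,105,166.1)
r=arm.get_image("top");k=blob(r,"blue",(243,243));print(cen(k),plane(r,cen(k),90),rect(r,k,90))
E
```

```text
clock: 10.1
position: [480.5, 98.9, 32.0]
ee_rot: [-0.453, 0.891, -0.0, 0.001]
contact_force: [-0.7, 0.4, 5.4]
gripper_width: 48.6
grasp_force: 63.3
clock: 10.8
position: [478.9, 98.0, 104.7]
ee_rot: [-0.453, 0.892, 0.0, -0.001]
contact_force: [-0.0, 0.0, -1.0]
gripper_width: 48.7
grasp_force: 62.5
t 10.8 pos [478.9  98.  104.7] w 48.7 f 62.5 j6 -1.16
shift now [ 2.105e+02 -3.080e+02 -2.000e-01] turn [  0.1  -0.1 -22.2] shift after turn [ 3.114e+02 -2.055e+02 -3.000e-01]
[247.14847754 244.58284174] [[464.01892154  83.97356172]] (array([464.8,  80. ]), array([16. , 49.1]), 40.3)
```

```bash
python3 -m pendant '[[0.0105,-0.0154,0,0,0,0,0.03],[0.02,-0.03,0,0,0,0,0.03],[0.02,-0.03,0,0,0,0,0.03],[0.02,-0.029,0,0,0,0,0.03],[0.02,-0.029,0,0,0,0,0.03],[0.02,-0.029,0,0,0,0,0.03],[0.02,-0.029,0,0,0,0,0.03],[0.02,-0.029,0,0,0,0,0.03],[0.02,-0.029,0,0,0,0,0.03],[0.02,-0.029,0,0,0,0,0.03],[0.02,-0.0296,0,0,0,0,0.03],[0,0,0,0,0,-7.4,0.03]]'; python3 -m pendant '[[0,0,0.015,0,0,-7.4,0.03],[0,0,0.025,0,0,-7.4,0.03],[0,0,0.015,0,0,0,0.03],[0,0,0.008,0,0,0,0.03],[0,0,0,0,0,0,0.03],[0,0,0,0,0,0,0.03],[0,0,0,0,0,0,0.03]]'
python3 - <<'E'
from h import *
from bench import arm
go(603.6,-253.6,34,166.1)
E
```

```text
clock: 12.05
position: [605.0, -256.9, 103.8]
ee_rot: [-0.509, 0.861, 0.0, -0.001]
contact_force: [0.1, 0.2, -0.4]
gripper_width: 48.8
grasp_force: 62.5
clock: 12.75
position: [605.4, -253.2, 44.1]
ee_rot: [-0.616, 0.788, -0.001, 0.001]
contact_force: [-0.8, 0.0, -1.5]
gripper_width: 49.0
grasp_force: 62.5
t 12.8 pos [ 605.4 -253.2   44.1] w 49.0 f 62.5 j6 -0.09
shift now [ 0.9  1.7 10.1] turn [-0.1 -0.  -0. ] shift after turn [ 0.9  1.7 10.1]
```

```bash
python3 -m pendant '[[0,0,0.003,0,0,0,0.03],[0,0,0.001,0,0,0,0.03],[0,0,0,0,0,0,0.03],[0,0,0,0,0,0,0.03],[0,0,0,0,0,0,0.03],[0,0,0,0,0,0,0.03]]'
python3 - <<'E'
from h import *
go(603.6,-253.6,33,166.1)
E
```

```text
clock: 13.35
position: [604.7, -253.1, 39.0]
ee_rot: [-0.616, 0.788, -0.0, 0.0]
contact_force: [0.6, -0.2, -0.4]
gripper_width: 48.8
grasp_force: 62.5
t 13.3 pos [ 604.7 -253.1   39. ] w 48.8 f 62.5 j6 -0.09
shift now [0.7 0.9 6. ] turn [-0. -0. -0.] shift after turn [0.7 0.9 6. ]
```

```bash
python3 -m pendant '[[0.0007,0.0009,0.002,0,0,0,0.03],[0,0,0.0015,0,0,0,0.03],[0,0,0,0,0,0,0.03],[0,0,0,0,0,0,0.03]]'; python3 -m pendant '[[0,0,0.001,0,0,0,0.03],[0,0,0,0,0,0,0.03],[0,0,0,0,0,0,0.03]]'; python3 -m pendant '[[0,0,0.001,0,0,0,0.03],[0,0,0,0,0,0,0.03],[0,0,0,0,0,0,0.03]]'
```

```text
clock: 13.75
position: [603.5, -253.5, 35.3]
ee_rot: [-0.616, 0.788, 0.0, -0.0]
contact_force: [0.8, 0.2, -0.5]
gripper_width: 49.1
grasp_force: 62.5
clock: 14.05
position: [603.6, -253.6, 35.1]
ee_rot: [-0.616, 0.787, -0.0, 0.0]
contact_force: [-1.6, 1.3, 5.1]
gripper_width: 49.0
grasp_force: 63.0
clock: 14.35
position: [603.6, -253.6, 35.0]
ee_rot: [-0.616, 0.787, -0.0, -0.0]
contact_force: [-3.2, 2.1, 9.7]
gripper_width: 48.4
grasp_force: 63.7
```

Contact is light. I release, retreat and head for the bar.

```bash
python3 -m pendant '[[0,0,-0.001,0,0,0,0.03],[0,0,0,0,0,0,0.055],[0,0,0,0,0,0,0.065],[0,0,0,0,0,0,0.085],[0,0,0,0,0,0,0.085],[0,0,-0.01,0,0,0,0.085],[0,0,-0.03,0,0,0,0.085],[0,0,-0.04,0,0,0,0.085],[0,0,0,0,0,0,0.085],[0,0,0,0,0,0,0.085],[0,0,0,0,0,0,0.085]]'
python3 - <<'E'
from h import *
go(415.2,-246.6,110,65.9)
E
```

```text
clock: 15.45
position: [602.9, -253.3, 113.9]
ee_rot: [-0.616, 0.788, 0.001, -0.0]
contact_force: [0.6, 0.8, 0.1]
gripper_width: 84.7
grasp_force: 0.0
t 15.4 pos [ 602.9 -253.3  113.9] w 84.7 f 0.0 j6 -0.09
shift now [ 38.7 183.8   4.2] turn [  0.    0.1 -79.8] shift after turn [-174.1   70.6    3.9]
```

```bash
python3 -m pendant '[[0.0055,0.0263,0.0005,0,0,0,0.085],[0.0055,0.0263,0.0005,0,0,0,0.085],[0.0055,0.0263,0.0005,0,0,0,0.085],[0.0055,0.0263,0.0005,0,0,0,0.085],[0.0055,0.0263,0.0005,0,0,0,0.085],[0.0055,0.0263,0.0005,0,0,0,0.085],[0.0057,0.026,0.0005,0,0,0,0.085]]'; python3 -m pendant '[[0,0,0,0,0,-7.98,0.085],[0,0,0,0,0,-7.98,0.085],[0,0,0,0,0,-7.98,0.085],[0,0,0,0,0,-7.98,0.085],[0,0,0,0,0,-7.98,0.085],[0,0,0,0,0,-7.98,0.085],[0,0,0,0,0,-7.98,0.085],[0,0,0,0,0,-7.98,0.085],[0,0,0,0,0,-7.98,0.085],[0,0,0,0,0,-7.98,0.085],[0,0,0,0,0,0,0.085],[0,0,0,0,0,0,0.085]]';python3 -m pendant '[[0,0,0,0,0,0,0.085],[0,0,0,0,0,0,0.085]]'
python3 - <<'E'
from h import *
from bench import arm
go(415.2,-246.6,31,65.9)
r=arm.get_image("top");k=blob(r,"blue",(376,198));print("cover",cen(k),plane(r,cen(k),18),rect(r,k,18))
k=blob(r,"card",(376,198));print("card",cen(k),rect(r,k,5))
cv2.imwrite("pics/top4.png",cv2.resize(r["image"][150:270,270:430],None,fx=4,fy=4,interpolation=cv2.INTER_CUBIC)[:,:,::-1])
E
```

```text
clock: 16.15
position: [413.9, -246.7, 109.8]
ee_rot: [-0.616, 0.788, 0.001, -0.001]
contact_force: [0.4, 0.2, 0.1]
gripper_width: 84.7
grasp_force: 0.0
clock: 17.35
position: [415.4, -246.8, 110.2]
ee_rot: [0.978, -0.21, -0.001, -0.0]
contact_force: [-0.1, -1.3, -0.1]
gripper_width: 85.2
grasp_force: 0.0
clock: 17.55
position: [415.7, -246.9, 110.7]
ee_rot: [0.978, -0.209, -0.0, -0.0]
contact_force: [1.0, 0.9, -0.1]
gripper_width: 85.0
grasp_force: 0.0
t 17.6 pos [ 415.7 -246.9  110.7] w 85.0 f 0.0 j6 1.35
shift now [-0.6 -0.1 79.7] turn [ 0.   0.  -0.1] shift after turn [-0.6 -0.1 79.7]
cover [377.59630178 195.65885644] [[ 605.02945381 -256.94497811]] (array([ 605.3, -257. ]), array([48.9, 49.2]), 76.5)
card [375.4660217  197.26470516] (array([ 603.9, -253.6]), array([101.1, 101. ]), 76.1)
```

View pics/top4.png

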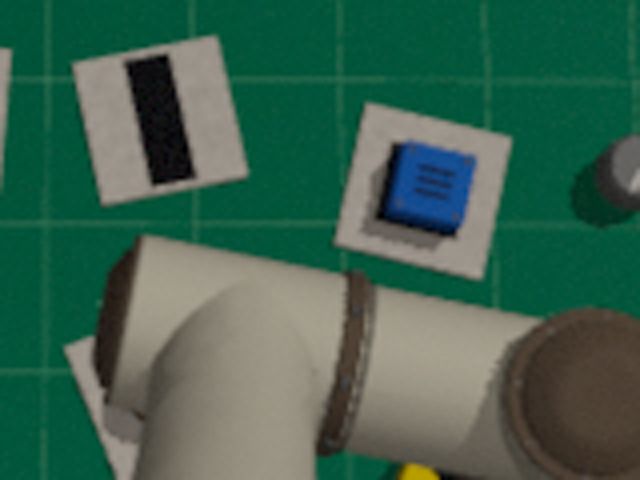

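The cover sits about 76.5°, which matches its card. Its blue mask may cover only the lit top face, so I check brightness and triangulate the top face from both views.

Run:
```python
from h import *
from bench import arm
import pickle
def topf(c,near,thr):
    im=cv2.resize(c["image"],None,fx=U,fy=U,interpolation=cv2.INTER_CUBIC).astype(int);r,g,b=im[...,0],im[...,1],im[...,2]
    m=((b-r>30)&(b-g>20)&(b>thr)).astype(np.uint8)
    m=cv2.morphologyEx(m,cv2.MORPH_CLOSE,np.ones((9,9)))
    cs,_=cv2.findContours(m,0,1);k=min((k for k in cs if cv2.contourArea(k)>500),key=lambda k:np.hypot(*(k[:,0].mean(0)/U-near)))
    return (k[:,0]+.5)/U-.5
D0=pickle.load(open("im0.pkl","rb"))
D1={n:arm.get_image(n) for n in("scene","top")}
pickle.dump(D1,open("im4.pkl","wb"))
for D,t,s in((D0,(244,242),(287,183)),(D1,(377,196),(213,276))):
  for thr in(60,100,130,150,170):
    try:
      a,b=topf(D["top"],t,thr),topf(D["scene"],s,thr);z=28 if D is D0 else 31
      P,g=tri(D["top"],cen(a),D["scene"],cen(b));print(thr,"tri",P.round(1),g.round(1),"T",rect(D["top"],a,z),"S",rect(D["scene"],b,z))
    except Exception as e:print(thr,e)
i=D1["scene"]["image"]
cv2.imwrite("pics/s4.png",cv2.resize(np.hstack([i[240:320,160:260],np.zeros((80,4,3),np.uint8),D1["top"]["image"][156:236,327:427]]),None,fx=3.9,fy=3.9,interpolation=cv2.INTER_CUBIC)[:,:,::-1])
```

```text
60 tri [479.6  98.5  13.7] 0.8 T (array([477.7,  97.2]), array([51.8, 51.2]), 53.8) S (array([493.8,  84.4]), array([54.3, 86. ]), 53.2)
100 tri [480.3  98.3  14.2] 0.8 T (array([478.5,  97.1]), array([49.8, 49.7]), 54.5) S (array([494.5,  85. ]), array([52.9, 87.5]), 50.8)
130 tri [480.6  98.   14.8] 1.0 T (array([478.7,  97.1]), array([46.6, 46.8]), 53.9) S (array([494. ,  85.7]), array([50.9, 85.5]), 50.7)
150 min() iterable argument is empty
170 min() iterable argument is empty
60 tri [ 605.  -256.4   17.5] 1.2 T (array([ 601.8, -254.3]), array([51.2, 53.2]), 76.2) S (array([ 616. , -262.9]), array([56.9, 72.8]), 75.9)
100 tri [ 606.  -257.4   19.5] 1.4 T (array([ 603. , -255.6]), array([49.3, 50.2]), 76.1) S (array([ 615.5, -262.7]), array([56.9, 71.7]), 75.9)
130 tri [ 607.  -258.2   21.2] 2.2 T (array([ 604.2, -256.9]), array([47.3, 47.2]), 76.1) S (array([ 615.5, -262.2]), array([54.8, 70.9]), 75.1)
150 min() iterable argument is empty
170 min() iterable argument is empty
```

View pics/s4.png

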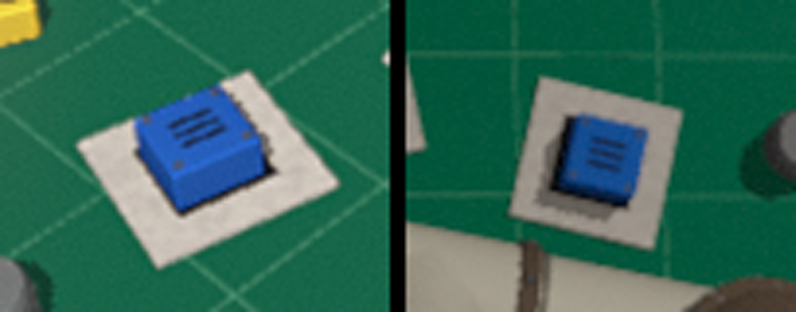

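Run:
```python
from h import *
import pickle
D=pickle.load(open("im4.pkl","rb"))
def m(c,near,thr):
    im=cv2.resize(c["image"],None,fx=U,fy=U,interpolation=cv2.INTER_CUBIC).astype(int);r,g,b=im[...,0],im[...,1],im[...,2]
    cs,_=cv2.findContours(((b-r>thr)&(b-g>thr-10)).astype(np.uint8),0,1);k=min((k for k in cs if cv2.contourArea(k)>500),key=lambda k:np.hypot(*(k[:,0].mean(0)/U-near)))
    return (k[:,0]+.5)/U-.5
d=lambda a:np.array([np.cos(np.radians(a)),np.sin(np.radians(a))])
E1,E2=d(-13.9),d(-103.9)
for n,near,z in(("scene",(213,276),5),("top",(377,196),31)):
    c=D[n];cc=rect(c,blob(c,"card",{"scene":(213,281),"top":(376,198)}[n]),5);
    for thr in(30,50,70):
        q=plane(c,m(c,near,thr),z)-cc[0];a,b=q@E1,q@E2
        print(n,thr,cc,"e1 edge",np.median(a[(a>15)&(abs(b)<14)]).round(1),"e2 edge",np.median(b[(b>15)&(abs(a)<14)]).round(1))
```

```text
scene 30 (array([ 606.3, -253.8]), array([102.9, 105.6]), 76.2) e1 edge 23.3 e2 edge 26.3
scene 50 (array([ 606.3, -253.8]), array([102.9, 105.6]), 76.2) e1 edge 22.6 e2 edge 25.8
scene 70 (array([ 606.3, -253.8]), array([102.9, 105.6]), 76.2) e1 edge 21.8 e2 edge 25.1
top 30 (array([ 604. , -253.6]), array([101.1, 100.9]), 76.1) e1 edge 24.0 e2 edge 26.2
top 50 (array([ 604. , -253.6]), array([101.1, 100.9]), 76.1) e1 edge 23.0 e2 edge 25.3
top 70 (array([ 604. , -253.6]), array([101.1, 100.9]), 76.1) e1 edge 21.4 e2 edge 24.1
```

Both views agree that the cover is about 1.5 mm off centre and correctly turned, which is within the 3 mm border. Now I grasp the bar.

```bash
python3 -m pendant '[[-0.0006,0,0.025,0,0,0,0.085],[0,0,0.025,0,0,0,0.085],[0,0,0.02,0,0,0,0.085],[0,0,0.0095,0,0,0,0.085],[0,0,0,0,0,0,0.085],[0,0,0,0,0,0,0.085],[0,0,0,0,0,0,0.01],[0,0,0,0,0,0,0.01],[0,0,0,0,0,0,0.01],[0,0,0,0,0,0,0.01],[0,0,0,0,0,0,0.01],[0,0,0,0,0,0,0.01]]'; python3 -m pendant '[[0,0,0,0,0,0,0.01],[0,0,0,0,0,0,0.01]]'; python3 -m pendant '[[0,0,-0.01,0,0,0,0.01],[0,0,-0.025,0,0,0,0.01],[0,0,-0.03,0,0,0,0.01],[0,0,-0.01,0,0,0,0.01],[0,0,0,0,0,0,0.01],[0,0,0,0,0,0,0.01],[0,0,0,0,0,0,0.01]]'
python3 - <<'E'
from h import *
from bench import arm
go(652,-76.8,105,101.8)
E
```

```text
clock: 18.9
position: [415.8, -246.8, 32.0]
ee_rot: [0.978, -0.209, 0.001, 0.0]
contact_force: [0.2, 1.5, 5.3]
gripper_width: 24.7
grasp_force: 59.9
clock: 19.1
position: [415.8, -246.8, 32.0]
ee_rot: [0.978, -0.209, 0.001, 0.0]
contact_force: [-1.2, 1.2, 5.7]
gripper_width: 24.5
grasp_force: 59.9
clock: 19.8
position: [414.3, -246.4, 105.1]
ee_rot: [0.978, -0.209, -0.001, -0.0]
contact_force: [0.0, 0.1, -0.4]
gripper_width: 24.4
grasp_force: 59.1
t 19.8 pos [ 414.3 -246.4  105.1] w 24.4 f 59.1 j6 1.35
shift now [ 147.6 -252.    -0.4] turn [ -0.    0.2 -35.9] shift after turn [ 2.674e+02 -1.174e+02  1.000e-01]
```

```bash
python3 -m pendant '[[0.0066,-0.0115,0,0,0,0,0.01],[0.015,-0.0255,0,0,0,0,0.01],[0.015,-0.0255,0,0,0,0,0.01],[0.015,-0.0255,0,0,0,0,0.01],[0.015,-0.0255,0,0,0,0,0.01],[0.015,-0.0255,0,0,0,0,0.01],[0.015,-0.0255,0,0,0,0,0.01],[0.015,-0.0255,0,0,0,0,0.01],[0.015,-0.0255,0,0,0,0,0.01],[0.015,-0.0255,0,0,0,0,0.01],[0.006,-0.011,0,0,0,0,0.01],[0,0,0,0,0,-7.2,0.01]]'; python3 -m pendant '[[0,0,0,0,0,-7.2,0.01],[0,0,0.01,0,0,-7.2,0.01],[0,0,0.02,0,0,-7.2,0.01],[0,0,0.02,0,0,-7.2,0.01],[0,0,0.012,0,0,0,0.01],[0,0,0,0,0,0,0.01],[0,0,0,0,0,0,0.01],[0,0,0,0,0,0,0.01],[0,0,0,0,0,0,0.01]]'
python3 - <<'E'
from h import *
from bench import arm
go(652,-76.8,36,101.8)
E
```

```text
clock: 21.0
position: [654.2, -75.1, 104.8]
ee_rot: [0.99, -0.145, -0.001, 0.0]
contact_force: [-1.5, -0.8, -0.6]
gripper_width: 24.4
grasp_force: 59.1
clock: 21.9
position: [653.6, -76.9, 45.6]
ee_rot: [0.995, 0.103, 0.001, 0.0]
contact_force: [-1.0, -0.1, -0.1]
gripper_width: 24.3
grasp_force: 59.1
t 21.9 pos [653.6 -76.9  45.6] w 24.3 f 59.1 j6 1.65
shift now [-1.6 -0.4  9.6] turn [ 0.  -0.1  0.1] shift after turn [-1.6 -0.4  9.6]
```

```bash
python3 -m pendant '[[-0.0014,-0.0004,0.004,0,0,0,0.01],[0,0,0.003,0,0,0,0.01],[0,0,0.002,0,0,0,0.01],[0,0,0,0,0,0,0.01],[0,0,0,0,0,0,0.01],[0,0,0,0,0,0,0.01]]'; python3 -m pendant '[[0,0,0.001,0,0,0,0.01],[0,0,0,0,0,0,0.01],[0,0,0,0,0,0,0.01]]'; python3 -m pendant '[[0,0,0.001,0,0,0,0.01],[0,0,0,0,0,0,0.01],[0,0,0,0,0,0,0.01]]'
```

```text
clock: 22.5
position: [651.5, -76.8, 35.3]
ee_rot: [0.995, 0.104, -0.0, -0.0]
contact_force: [-0.3, 0.9, -0.7]
gripper_width: 25.0
grasp_force: 59.2
clock: 22.8
position: [651.6, -76.8, 35.1]
ee_rot: [0.995, 0.104, 0.0, 0.0]
contact_force: [-2.8, 0.9, 4.7]
gripper_width: 24.4
grasp_force: 59.6
clock: 23.1
position: [651.6, -76.8, 35.1]
ee_rot: [0.995, 0.104, 0.0, 0.0]
contact_force: [-4.3, 1.0, 9.6]
gripper_width: 24.7
grasp_force: 60.4
```

```bash
python3 -m pendant '[[0,0,-0.001,0,0,0,0.01],[0,0,0,0,0,0,0.03],[0,0,0,0,0,0,0.045],[0,0,0,0,0,0,0.06],[0,0,0,0,0,0,0.06],[0,0,-0.01,0,0,0,0.085],[0,0,-0.03,0,0,0,0.085],[0,0,-0.04,0,0,0,0.085],[0,0,0,0,0,0,0.085],[0,0,0,0,0,0,0.085],[0,0,0,0,0,0,0.085]]'
python3 - <<'E'
from h import *
go(400.2,240.7,125,101.2)
E
```

```text
clock: 24.2
position: [650.8, -76.8, 113.9]
ee_rot: [0.995, 0.103, -0.001, -0.0]
contact_force: [0.5, -0.5, -0.0]
gripper_width: 85.0
grasp_force: 0.0
t 24.2 pos [650.8 -76.8 113.9] w 85.0 f 0.0 j6 1.65
shift now [-180.  -362.3  -10.7] turn [-0.   0.1  0.7] shift after turn [-184.2 -360.1  -11.1]
```

```bash
python3 -m pendant '[[-0.015,-0.0302,-0.001,0,0,0,0.085],[-0.015,-0.0302,-0.001,0,0,0,0.085],[-0.015,-0.0302,-0.001,0,0,0,0.085],[-0.015,-0.0302,-0.001,0,0,0,0.085],[-0.015,-0.0302,-0.001,0,0,0,0.085],[-0.015,-0.0302,-0.001,0,0,0,0.085],[-0.015,-0.0302,-0.001,0,0,0,0.085],[-0.015,-0.0302,-0.001,0,0,0,0.085],[-0.015,-0.0302,-0.001,0,0,0,0.085],[-0.015,-0.0302,-0.001,0,0,0,0.085],[-0.015,-0.0302,0,0,0,0,0.085],[-0.015,-0.0301,0,0,0,0.7,0.085]]'; python3 -m pendant '[[0,0,0,0,0,0,0.085],[0,0,0,0,0,0,0.085],[0,0,0,0,0,0,0.085]]'
python3 - <<'E'
from h import *
from bench import arm
import pickle
go(400.2,240.7,42,101.2)
D={n:arm.get_image(n) for n in("scene","top")};pickle.dump(D,open("im5.pkl","wb"))
T,S=D["top"],D["scene"]
k=blob(T,"yellow",(310,180));print("bar",plane(T,cen(k),17),rect(T,k,17));b=blob(S,"yellow",(290,245));print(tri(T,cen(k),S,cen(b)))
k=blob(T,"card",(310,180));print(rect(T,k,5))
f=lambda i,x,y:cv2.resize(i["image"][y-35:y+35,x-47:x+47],(376,280),interpolation=cv2.INTER_CUBIC)
cv2.imwrite("pics/s5.png",np.vstack([np.hstack([f(S,290,247),f(T,310,180)]),np.hstack([f(S,300,150),f(T,188,272)])])[:,:,::-1])
E
```

```text
clock: 25.4
position: [399.3, 241.0, 123.5]
ee_rot: [0.995, 0.097, -0.001, 0.001]
contact_force: [0.3, 1.4, -0.3]
gripper_width: 85.0
grasp_force: 0.0
clock: 25.7
position: [400.7, 239.9, 123.8]
ee_rot: [0.995, 0.097, -0.001, 0.001]
contact_force: [-0.9, -0.2, 0.4]
gripper_width: 84.9
grasp_force: 0.0
t 25.7 pos [400.7 239.9 123.8] w 84.9 f 0.0 j6 0.88
shift now [-0.2 -0.9 81.8] turn [ 0.1  0.1 -0. ] shift after turn [-0.3 -0.9 81.8]
bar [[651.61527161 -77.68357731]] (array([652. , -77.7]), array([86.1, 26.9]), 11.9)
(array([652.05165452, -77.41954128,  16.37386206]), np.float64(0.8155288682509112))
(array([652.3, -76.7]), array([100.7, 100.7]), 11.9)
```

View pics/s5.png

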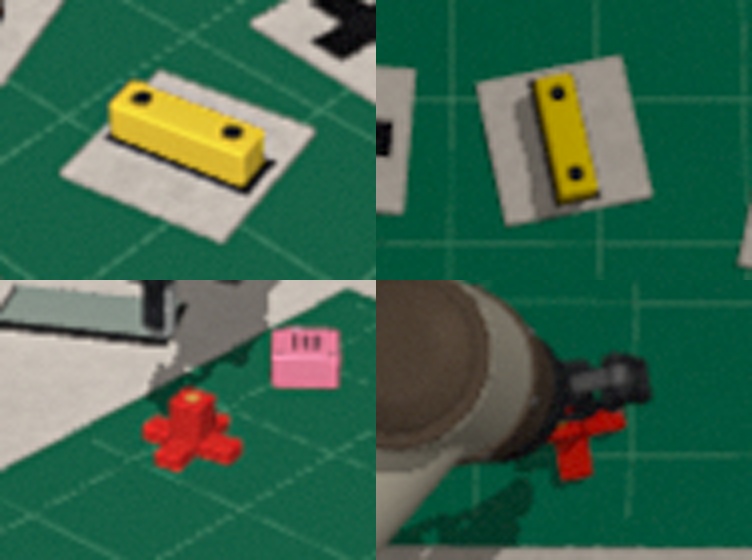

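The bar is centred within 1 mm and aligned. The cross stands with its post visible in the lower crops. Descending to the post, staying above the arms.

```bash
python3 -m pendant '[[-0.0002,-0.0009,0.025,0,0,0,0.085],[0,0,0.025,0,0,0,0.085],[0,0,0.018,0,0,0,0.085],[0,0,0.01,0,0,0,0.085],[0,0,0,0,0,0,0.085],[0,0,0,0,0,0,0.085],[0,0,0,0,0,0,0.01],[0,0,0,0,0,0,0.01],[0,0,0,0,0,0,0.01],[0,0,0,0,0,0,0.01],[0,0,0,0,0,0,0.01],[0,0,0,0,0,0,0.01]]'; python3 -m pendant '[[0,0,0,0,0,0,0.01],[0,0,0,0,0,0,0.01]]'; python3 -m pendant '[[0,0,-0.01,0,0,0,0.01],[0,0,-0.025,0,0,0,0.01],[0,0,-0.025,0,0,0,0.01],[0,0,-0.01,0,0,0,0.01],[0,0,0,0,0,0,0.01],[0,0,0,0,0,0,0.01],[0,0,0,0,0,0,0.01]]'
python3 - <<'E'
from h import *
go(654.3,78.3,115,85.5)
E
```

```text
clock: 27.0
position: [400.6, 241.8, 47.0]
ee_rot: [0.995, 0.098, 0.0, -0.0]
contact_force: [-0.4, 0.9, 6.4]
gripper_width: 22.9
grasp_force: 59.6
clock: 27.2
position: [400.6, 241.8, 47.0]
ee_rot: [0.995, 0.098, 0.0, -0.0]
contact_force: [-1.6, -0.6, 5.7]
gripper_width: 22.7
grasp_force: 59.6
clock: 27.9
position: [399.7, 240.7, 115.2]
ee_rot: [0.995, 0.097, -0.001, 0.001]
contact_force: [0.1, 0.2, -1.7]
gripper_width: 22.6
grasp_force: 58.9
t 27.9 pos [399.7 240.7 115.2] w 22.6 f 58.9 j6 0.87
shift now [218.3 208.7   0. ] turn [ 0.1  0.1 15.7] shift after turn [2.666e+02 1.420e+02 2.000e-01]
```

```bash
python3 -m pendant '[[0.01,0.0095,0,0,0,0,0.01],[0.021,0.02,0,0,0,0,0.01],[0.021,0.02,0,0,0,0,0.01],[0.021,0.02,0,0,0,0,0.01],[0.021,0.02,0,0,0,0,0.01],[0.021,0.02,0,0,0,0,0.01],[0.021,0.02,0,0,0,0,0.01],[0.021,0.02,0,0,0,0,0.01],[0.021,0.02,0,0,0,0,0.01],[0.021,0.02,0,0,0,0,0.01],[0.0193,0.0192,0,0,0,0,0.01],[0,0,0,0,0,7.85,0.01]]'; python3 -m pendant '[[0,0,0,0,0,7.85,0.01],[0,0,0.01,0,0,0,0.01],[0,0,0.02,0,0,0,0.01],[0,0,0.015,0,0,0,0.01],[0,0,0.007,0,0,0,0.01],[0,0,0,0,0,0,0.01],[0,0,0,0,0,0,0.01],[0,0,0,0,0,0,0.01],[0,0,0,0,0,0,0.01]]'
python3 - <<'E'
from h import *
go(654.3,78.3,51,85.5)
E
```

```text
clock: 29.1
position: [656.8, 76.9, 113.9]
ee_rot: [1.0, 0.026, -0.001, 0.001]
contact_force: [-0.8, 0.7, -1.5]
gripper_width: 22.8
grasp_force: 59.0
clock: 30.0
position: [655.5, 79.3, 65.4]
ee_rot: [0.999, -0.039, 0.001, -0.0]
contact_force: [0.9, 0.2, -0.1]
gripper_width: 22.8
grasp_force: 58.9
t 30.0 pos [655.5  79.3  65.4] w 22.8 f 58.9 j6 1.13
shift now [-1.1  1.1 14.4] turn [-0.  -0.1  0. ] shift after turn [-1.1  1.1 14.4]
```

```bash
python3 -m pendant '[[-0.0011,0.0011,0.005,0,0,0,0.01],[0,0,0.004,0,0,0,0.01],[0,0,0.003,0,0,0,0.01],[0,0,0,0,0,0,0.01],[0,0,0,0,0,0,0.01],[0,0,0,0,0,0,0.01]]'; python3 -m pendant '[[0,0,0.001,0,0,0,0.01],[0,0,0,0,0,0,0.01],[0,0,0,0,0,0,0.01]]'; python3 -m pendant '[[0,0,0.001,0,0,0,0.01],[0,0,0,0,0,0,0.01],[0,0,0,0,0,0,0.01]]'
```

```text
clock: 30.6
position: [653.9, 78.1, 52.5]
ee_rot: [0.999, -0.039, 0.0, -0.0]
contact_force: [-0.2, 0.6, -1.0]
gripper_width: 22.9
grasp_force: 58.9
clock: 30.9
position: [653.8, 78.1, 51.4]
ee_rot: [0.999, -0.039, 0.0, 0.0]
contact_force: [0.7, 0.8, -0.9]
gripper_width: 23.1
grasp_force: 58.9
clock: 31.2
position: [653.8, 78.1, 50.4]
ee_rot: [0.999, -0.039, -0.0, 0.0]
contact_force: [-0.7, 0.8, -1.2]
gripper_width: 23.4
grasp_force: 58.9
```

```bash
python3 -m pendant '[[0,0,0.001,0,0,0,0.01],[0,0,0,0,0,0,0.01],[0,0,0,0,0,0,0.01]]'; python3 -m pendant '[[0,0,0.0005,0,0,0,0.01],[0,0,0,0,0,0,0.01],[0,0,0,0,0,0,0.01]]'
```

```text
clock: 31.5
position: [653.9, 78.1, 50.1]
ee_rot: [0.999, -0.039, 0.0, -0.0]
contact_force: [-1.1, 0.1, 3.7]
gripper_width: 22.7
grasp_force: 59.6
clock: 31.8
position: [653.9, 78.1, 50.1]
ee_rot: [0.999, -0.039, 0.0, 0.0]
contact_force: [-3.3, -0.9, 6.5]
gripper_width: 23.0
grasp_force: 60.0
```

```bash
python3 -m pendant '[[0,0,-0.0005,0,0,0,0.01],[0,0,0,0,0,0,0.03],[0,0,0,0,0,0,0.045],[0,0,0,0,0,0,0.06],[0,0,0,0,0,0,0.06],[0,0,-0.01,0,0,0,0.085],[0,0,-0.03,0,0,0,0.085],[0,0,-0.04,0,0,0,0.085],[0,0,-0.03,0,0,0,0.085],[0,0,0,0,0,0,0.085],[0,0,0,0,0,0,0.085]]'; python3 -m pendant '[[-0.018,0.03,0,0,0,0,0.085],[-0.018,0.03,0,0,0,0,0.085],[-0.018,0.03,0,0,0,0,0.085],[-0.018,0.03,0,0,0,0,0.085],[-0.018,0.03,0,0,0,0,0.085],[-0.018,0.03,0,0,0,0,0.085],[-0.018,0.03,0,0,0,0,0.085],[-0.018,0.03,0,0,0,0,0.085],[-0.018,0.03,0,0,0,0,0.085],[-0.018,0.03,0,0,0,0,0.085],[-0.018,0.03,0,0,0,0,0.085],[0,0,0,0,0,0,0.085]]'
python3 - <<'E'
from h import *
from bench import arm
import pickle
go(603.7,-253.6,120,76.1)
D={n:arm.get_image(n) for n in("scene","top")};pickle.dump(D,open("im6.pkl","wb"))
T,S=D["top"],D["scene"]
k=blob(T,"red",(253,180));c=plane(T,cen(k),11)[0];q=plane(T,k,11)-c;q=q[np.hypot(*q.T)>28]
print("cross",c,np.degrees(np.angle(np.exp(4j*np.arctan2(q[:,1],q[:,0])).sum()))/4)
print(rect(T,blob(T,"card",(253,180)),5))
f=lambda i,x,y:cv2.resize(i["image"][y-35:y+35,x-47:x+47],(376,280),interpolation=cv2.INTER_CUBIC)
cv2.imwrite("pics/s6.png",np.vstack([np.hstack([f(S,336,212),f(T,253,179)]),np.hstack([f(S,213,276),f(T,376,198)])])[:,:,::-1])
E
```

```text
clock: 32.9
position: [654.1, 78.3, 161.0]
ee_rot: [0.999, -0.039, 0.001, -0.001]
contact_force: [-0.5, -0.1, -0.4]
gripper_width: 85.0
grasp_force: 0.0
clock: 34.1
position: [427.2, -237.1, 158.2]
ee_rot: [0.999, -0.042, -0.002, -0.0]
contact_force: [-0.4, 0.3, -0.2]
gripper_width: 85.0
grasp_force: 0.0
t 34.1 pos [ 427.2 -237.1  158.2] w 85.0 f 0.0 j6 1.66
shift now [177.4   1.8  37.5] turn [-0.   0.2  9.1] shift after turn [175.3 -26.4  38.2]
cross [662.99809088  77.57539674] -2.627765905580642
(array([654.6,  78.1]), array([101. , 100.6]), 85.6)
```

View pics/s6.png

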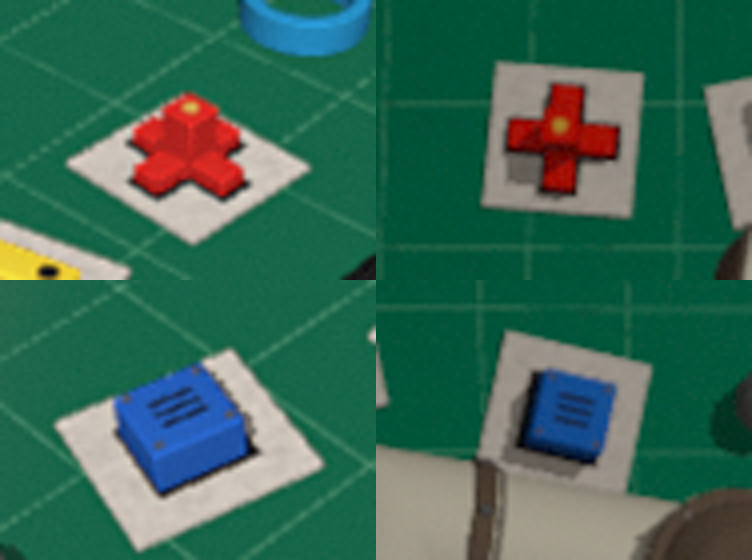

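The cross is centred on its card: arm tips at crop x 507–619 and y 83–193, against a card centre of (564,140), and its angle matches. The cover lies inside its black border. The gripper is clear at z 158, so I hand in.

```bash
python3 -m pendant '[[0,0,0,0,0,0,0.085],[0,0,0,0,0,0,0.085],[0,0,0,0,0,0,0.085]]'; python3 -c "
from bench import arm
print(arm.job_done())"
```

```text
clock: 34.5
position: [431.0, -234.7, 159.3]
ee_rot: [0.999, -0.039, -0.0, -0.0]
contact_force: [0.4, 0.8, 0.5]
gripper_width: 85.1
grasp_force: 0.0
the job is handed in; nothing more can be done
None
```

I set all four parts upright on their matching silhouettes and handed the job in at about 34.5 s: dial, bar and cross measured or looked within about 1 mm of centre, the cover is about 1.5 mm off but inside its border, and I never went near the owl or tape, though I did not re-measure them.

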